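# Lean a sample tube over the drip tray

### The job

Gently draw the one broad-capped sample tube straight up out of its well in the metal block, gripping it with no more than 60 N per finger and leaving the slim vials and the bottle beside the block standing where they are. Carry it over the middle of the steel tray and lean it over, in any direction, to about 45 degrees with the cap end up, so that its wall can be inspected, with its foot at least 10 cm above the bench. Finish while holding it there, still and clear of everything but the gripper.

Things in the scene. Friction and masses are not known exactly. Their poses are not given: they have to be found in the camera images.
- block: Aluminium dry block, fixed, 60 x 218 x 70 mm. Origin at the centre of its underside on the bench; z up, y along its row of wells; top face at z = 70 mm. Four wells, 17 mm wide, 55 mm deep, at x = 0, y = -75, -25, 25, 75 mm: one holds the tube, the others a vial each; which is which varies.
- tube: The loose sample tube to draw out: 105 mm long, 13 mm thick, about 15 g, with a cap 16 mm wide over its top 20 mm, the only broad, long cap in the row. Origin at the centre of its foot, z along it to the cap. In its well the foot is 15 mm and the cap's top 120 mm above the bench; 50 mm shows above the block. Grip it with at most 60 N per finger.
- tube_cap (a point): Middle of the tube's cap, 95 mm from the foot along its z: the place to grip (the cap spans 85 to 105 mm).
- tube_mid (a point): Middle of the tube's length, 52.5 mm from the foot.
- tube_foot (a point): Centre of the tube's foot (same point as its origin).
- tray_middle (a point): Centre of the inner floor, 3 mm above the bench, of the fixed open steel drip tray, 170 x 220 x 18 mm, walls 3 mm.
- vial_a: Slim screw-cap vial, loose, standing in a well of the block, to be left there: 99 mm long, 12 mm in diameter, cap 14 mm. Origin at the centre of its foot, 15 mm above the bench, z up.
- vial_b: Slim screw-cap vial, loose, standing in a well of the block, to be left there: 95 mm long, 12 mm in diameter, cap 14 mm. Origin at the centre of its foot, 15 mm above the bench, z up.
- vial_c: Slim screw-cap vial, loose, standing in a well of the block, to be left there: 99 mm long, 12 mm in diameter, cap 14 mm. Origin at the centre of its foot, 15 mm above the bench, z up.
- bottle_short: Bystander: short reagent bottle, 48 mm in diameter, 105 mm high, standing loose on the bench. Origin at the centre of its underside.

How it is judged:
On the way:
1. the tube is drawn straight up out of its well: its foot is at least 10 mm above the block's top while it is within 20 degrees of upright (z of tube_foot in the frame of block above 0.08 m and angle between tube's own z axis and vertical below 0.35 rad), for 0.1 s.
At the end, for the whole second after the job is handed in: The fingers hold the tube still, leaning 30 to 60 degrees from upright, cap up, its middle within 50 mm (from above) of the tray's middle, its foot over 95 mm above the bench, off block and tray; the vials stand in their wells, the short bottle is within 40 mm of its start (height (world z) of tube_foot above 0.095 m and angle between tube's own z axis and vertical between 0.52 and 1.05 rad and horizontal distance between tube_mid and tray_middle below 0.05 m and contact force between the fingers and tube above 1 N and contact force between tube and block below 0.1 N and contact force between tube and tray below 0.1 N and linear speed of tube below 0.03 m/s and angular speed of tube below 0.2 rad/s and angle between each of vial_a, vial_b, vial_c's own z axis and vertical below 0.35 rad and z of each of vial_a, vial_b, vial_c in the frame of block below 0.03 m and distance of bottle_short from where it was at the start of the episode below 0.04 m); the arm keeps its last pose, push and grip.
It fails at once if the tube is gripped harder than 60 N per finger (contact force between the fingers and tube above 130 N).
It fails at once if a vial is lifted or shifted by more than 30 mm (distance of any of vial_a, vial_b, vial_c from where it was at the start of the episode above 0.03 m).
It fails at once if the short bottle is knocked over or shifted by more than 40 mm (distance of bottle_short from where it was at the start of the episode above 0.04 m or angle between bottle_short's own z axis and vertical above 0.5 rad).
It also fails if it takes over 35 s, if anything falls off the work surface, if the arm or the gripper's body presses on something with over 40 N, if the wrist force passes 120 N, or if a joint passes its speed limit or range.

### The arm

A 7-joint arm with a two-finger parallel gripper is mounted at the origin on a cart in front of the work surface, level with it; the furniture and walls round the work are solid. World frame = base frame: x ahead of the robot, y to its left, z up, the work surface at z = 0. Lengths are in m, angles in rad, forces in N, time in s.
With the tool pointing down it reaches from about 0.35 to 0.9 m from the base axis. Payload 8.1 kg.
Tool frame: the origin (TCP) lies midway between the tips of the shut fingers; the grasp point (between the pads) lies 19 mm behind it; z points along the fingers, y is the line along which they close (so a half turn about z gives the same grasp; the last joint's range is limited). The gripper opens to 92 mm and grips with 3 to 60 N. Pads are 19 mm wide; open, the fingers measure 130 mm over their backs; the gripper's body (75 mm by 190 mm) begins 47 mm behind the grasp point.
Start: joints at [1.063, 0.434, 0.025, 1.573, -0.012, 1.134, -0.075], TCP at [0.246, -0.575, 0.227] pointing down, gripper open.
Joint ranges: [-2.62, 2.62], [-0.44, 2.09], [-1.27, 1.32], [0.08, 2.57], [-1.32, 4.46], [0.12, 2], [-2.74, 2.74]. Speed limits (rad/s): [2.22, 2.22, 3.01, 3.01, 3.14, 3.14, 3.14].

### API

Orientations are given as a rotation vector (axis times angle).
In Python, from cell import arm gives the robot as it stands.
- The arm moves only by the tool carry_out, never from a script. Its arguments are lists of equal length, an entry for each row: "claw": the finger opening in cm, from 0 to 9.18; "delta_pos": the shift along the tool's x, y, z in cm, a list of three; "angular": the turn, a rotation vector about the tool's x, y, z in rad, a list of three. In form: {"claw": [claw, ...], "delta_pos": [[dx, dy, dz], ...], "angular": [[ax, ay, az], ...]}. A call has 1 to 20 rows; each row shifts and turns the commanded pose from where the row before left it, along the tool's axes as they then stand; what a row does not reach is not made up. A row lasts 1/10 s, in which the tool goes at most 50 mm and 8.59 degrees, less where a joint would pass 70% of its speed; a pose out of reach is approached as far as the arm can. A call with a gripper value outside its range is refused whole. The fingers move at their own pace and stop on an object; "force" is the grip in N (left out, the last holds). Time passes only in rows, so rows that do not move let the fingers close. It gives the time, the measured TCP pose, the force, the opening and the grip force at its end, in the units of the state.
- arm.observe(): the state, without advancing time (a new reading comes with each control period).
- arm.get_image(name): name is "scene" or "side" or "wrist"; returns a dict with "frame" (420x560x3 uint8, red, green, blue), "mtx" (3x3 intrinsics, pixels), "T" (4x4, takes a point from camera to world coordinates). Camera axes: x right, y down, z forward; pixel columns grow to the right and rows downward; lengths in m; the calibration is good to about 2 mm. A picture is of the moment at which its call begins. There is no depth.
- arm.sign_off(): hands the job in; it is judged then, once.
Trained networks look in a picture, given as the dict that the camera call returned (one of the last four; its "shot" number tells which), for a name from the list of things; names that differ only in an ending like _2 or _b are one class to them, and where a whole thing is asked for, a point or a joint stands for the part that bears it (a point fixed in the world has none). Each returns a list of dicts, best first, with "conf" (0 to 1); they miss things now and then, are a little off and sometimes report something else, mostly with a low value. They report only what shows in the picture. A call takes as long as a camera call.
- arm.look_for(label, picture): "centre" ([column, row] as shares, 0 to 1, of the picture: columns of its width, rows of its height, amid what is visible of it).
- arm.trace(label, picture): "region" (420x560 bool, what is visible of it) and "centre" ([column, row] as shares, 0 to 1, of the picture: columns of its width, rows of its height, amid what is visible of it).
- arm.place_of(label, picture): "centre" ([column, row] as shares, 0 to 1, of the picture: columns of its width, rows of its height: a listed point, or the origin of a listed thing).
The state is a dict: "clock": time; "joints": joint angles; "dq": joint speeds; "joint_efforts": joint torques, N m; "position": TCP position; "ee_rot": TCP orientation; "force": force on the tool from outside, world axes, zero at the start; "ft_torque": the same for the moment, N m; "width": opening from 0.0 (shut) to 1.0 (fully open); "gripper_force": force on a finger pad.
Only numpy, scipy, OpenCV 4.12 (cv2) and the standard library are available. Lean on these libraries where they do the work, as an engineer would, in place of code of your own. Each camera call takes 0.05 s, during which the arm holds its last target. There are 200 camera calls.

## Working session

There is one attempt and no reset: what is moved stays moved. The work goes in short steps, Python scripts to look and compute and a tool call to move; the robot and the scene stay as the last step left them, time stands still between calls to the robot, and variables do not carry over. Pictures are saved under pics/ and viewed, at most 10 in all, crops included, and the job is handed in when it is done.

Besides the shell and the picture viewer there is one more tool, called after "Request:" as name(argument=value, ...) on one line, values as JSON. carry_out: Moves the arm, as the interface text tells. Its arguments: {"type":"object","properties":{"claw":{"type":"array","items":{"type":"number"}},"delta_pos":{"type":"array","items":{"type":"array","items":{"type":"number"}}},"angular":{"type":"array","items":{"type":"array","items":{"type":"number"}}},"force":{"type":"number"}},"required":["claw","delta_pos","angular"]}

```bash
mkdir -p pics
cat > h.py <<'E'
import numpy as np, cv2
from cell import arm
def ray(p,c):
    u=np.array([c[0]*560,c[1]*420,1.]); d=p["T"][:3,:3]@np.linalg.solve(p["mtx"],u)
    return p["T"][:3,3],d/np.linalg.norm(d)
def tri(rs):
    A=sum(np.eye(3)-np.outer(d,d) for o,d in rs); b=sum((np.eye(3)-np.outer(d,d))@o for o,d in rs)
    x=np.linalg.solve(A,b); return x,[np.linalg.norm((np.eye(3)-np.outer(d,d))@(x-o)) for o,d in rs]
def plane(r,z): o,d=r; return o+d*(z-o[2])/d[2]
def save(p,n): cv2.imwrite(f"pics/{n}.png",p["frame"][:,:,::-1])
E
python3 - <<'E'
from h import *
np.set_printoptions(precision=4,suppress=True)
s=arm.observe(); print(s["clock"],s["position"],s["ee_rot"],s["width"])
P={}
for n in("scene","side"):
    P[n]=arm.get_image(n); save(P[n],n+"0"); print(n,P[n]["T"][:3,3])
a=np.hstack([P["scene"]["frame"],P["side"]["frame"]])
R={}
for l in("tube_cap","tube_mid","tube_foot","tray_middle","block","vial_a","bottle_short"):
    for n in P:
        r=arm.place_of(l,P[n]); print(l,n,[(np.round(np.array(q["centre"])*[560,420],1),round(q["conf"],2)) for q in r])
        if r: R[l,n]=ray(P[n],r[0]["centre"])
    if (l,"scene") in R and (l,"side") in R: print("   ",*tri([R[l,"scene"],R[l,"side"]]))
E
```

```text
0.0 [ 0.2459 -0.574   0.2259] [-3.076  -0.6311  0.0007] 1.0004380577657563
scene [-0.015  -0.4622  0.6395]
side [0.4882 0.6685 0.619 ]
tube_cap scene [(array([349.5, 286.1]), 0.55), (array([317.5, 223.3]), 0.49)]
tube_cap side [(array([288.2, 194.8]), 0.51)]
    [ 0.5283 -0.2066  0.0373] [np.float64(0.016823817786948744), np.float64(0.016823817786948646)]
tube_mid scene [(array([318.6, 242.1]), 0.77), (array([351. , 285.5]), 0.2)]
tube_mid side [(array([284.6, 213.6]), 0.65)]
    [ 0.5446 -0.1128  0.0634] [np.float64(0.001452300141671207), np.float64(0.0014523001416711593)]
tube_foot scene []
tube_foot side []
tray_middle scene [(array([197.8, 203. ]), 0.83), (array([280.6, 229.8]), 0.26)]
tray_middle side [(array([276.5, 366.8]), 0.84), (array([287.4, 221. ]), 0.62)]
    [0.543  0.2232 0.0026] [np.float64(0.008168970918055294), np.float64(0.008168970918055124)]
block scene [(array([351.9, 288.7]), 0.7)]
block side [(array([291.2, 220.8]), 0.7)]
    [ 0.5379 -0.1915 -0.0098] [np.float64(0.005817378001371289), np.float64(0.005817378001371286)]
vial_a scene []
vial_a side []
bottle_short scene [(array([281.5, 226.6]), 0.85)]
bottle_short side [(array([253.7, 281.3]), 0.93)]
    [ 0.6018  0.0225 -0.0061] [np.float64(0.0051070940924996195), np.float64(0.0051070940924993966)]
```

View pics/scene0.png

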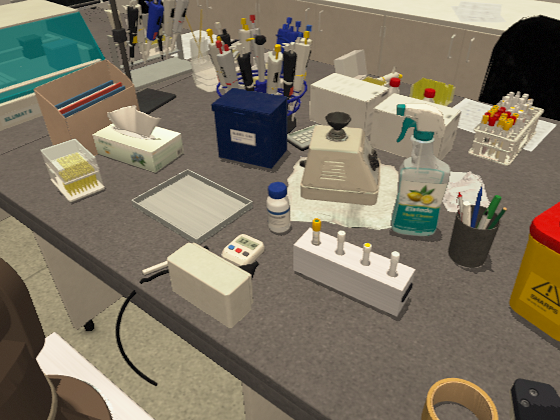

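View pics/side0.png

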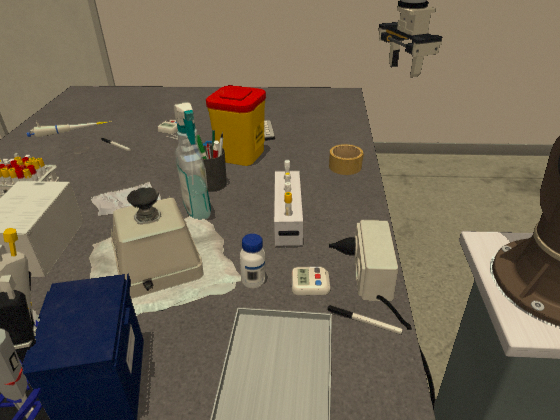

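The orange broad cap at scene (317,224) / side (288,197) is the tube. It is at the tray-side end of the row, and the vials are at scene (341,236), (367,247) and (394,257). The bottle is at scene (279,205), and the tall spray bottle stands beyond the block.

Run:
```python
from h import *
from scipy.spatial.transform import Rotation as R
np.set_printoptions(precision=4,suppress=True)
s=arm.get_image("scene"); d=arm.get_image("side")
def t(n,a,b): print(n,*tri([ray(s,np.array(a)/[560,420]),ray(d,np.array(b)/[560,420])]))
t("cap",(317.5,224),(288.3,196.5)); t("captop",(317,219.5),(288.2,192))
t("vial end",(394,254),(287.5,162))
t("spray top",(405,108),(184,107)); t("spray base",(415,233),(196,217)); 
for n,p in(("s",s),("d",d)):
    for l in("tube","vial_a","tube_cap"):
        for q in arm.trace(l,p)[:4]:
            ys,xs=np.where(q["region"]); print(n,l,round(q["conf"],2),xs.min(),xs.max(),ys.min(),ys.max(),np.array(q["centre"])*[560,420])
# block top corners on z=.07
for c in((294,240),(308,232),(412,282),(404,293)): print("blk s",plane(ray(s,np.array(c)/[560,420]),.07))
for c in((275,227),(302,227),(299,173),(275,173)): print("blk d",plane(ray(d,np.array(c)/[560,420]),.07))
for c in((134,202),(190,171),(251,203),(195,240)): print("tray s",plane(ray(s,np.array(c)/[560,420]),.018))
for c in((236,311),(331,312)): print("tray d",plane(ray(d,np.array(c)/[560,420]),.018))
print(R.from_rotvec(arm.observe()["ee_rot"]).as_matrix())
```

```text
cap [ 0.5374 -0.1118  0.1096] [np.float64(0.003026823354315978), np.float64(0.003026823354315981)]
captop [ 0.5369 -0.1112  0.1205] [np.float64(0.002285443171894629), np.float64(0.002285443171894555)]
vial end [ 0.547  -0.258   0.1105] [np.float64(0.0026244355215369907), np.float64(0.0026244355215370163)]
spray top [ 0.7428 -0.1616  0.2775] [np.float64(0.003990618343325903), np.float64(0.003990618343326089)]
spray base [ 0.7743 -0.2129 -0.0222] [np.float64(0.004902791391231805), np.float64(0.004902791391231645)]
s tube 0.51 311 321 218 244 [319.704 230.58 ]
s vial_a 0.75 389 398 252 275 [393.624 260.4  ]
s vial_a 0.64 336 344 231 254 [339.808 244.398]
s vial_a 0.56 362 369 244 264 [363.608 254.814]
s tube_cap 0.73 311 320 218 245 [316.792 228.102]
s tube_cap 0.31 388 399 251 276 [392.504 261.912]
d tube 0.71 284 291 192 215 [291.48  202.986]
d vial_a 0.56 285 290 173 181 [290.08 175.98]
d vial_a 0.47 283 289 160 171 [285.712 166.404]
d tube_cap 0.43 285 291 193 215 [287.504 204.792]
blk s [ 0.5176 -0.077   0.07  ]
blk s [ 0.5522 -0.0846  0.07  ]
blk s [ 0.5495 -0.2977  0.07  ]
blk s [ 0.5189 -0.2979  0.07  ]
blk d [ 0.5593 -0.0541  0.07  ]
blk d [ 0.5044 -0.0567  0.07  ]
blk d [ 0.5184 -0.2738  0.07  ]
blk d [ 0.5768 -0.2714  0.07  ]
tray s [0.4549 0.3252 0.018 ]
tray s [0.622  0.3189 0.018 ]
tray s [0.6105 0.1103 0.018 ]
tray s [0.4456 0.1193 0.018 ]
tray d [0.6157 0.1282 0.018 ]
tray d [0.4471 0.1212 0.018 ]
[[ 0.9192  0.3938  0.    ]
 [ 0.3938 -0.9192 -0.    ]
 [ 0.      0.     -1.    ]]
```

Request:
carry_out(claw=[9, 9, 9, 9, 9, 9, 9, 9, 9, 9, 9, 9, 9, 9, 9], delta_pos=[[1.5, -1, -0.3], [3.1, -2.1, -0.2], [3.2, -2.2, -0.2], [3.2, -2.2, -0.2], [3.2, -2.2, -0.2], [3.2, -2.2, -0.2], [3.2, -2.2, -0.2], [3.2, -2.2, -0.2], [3.2, -2.2, -0.2], [3.2, -2.2, -0.2], [3.2, -2.2, -0.2], [3.2, -2.2, -0.1], [3.2, -2.2, 0], [3.2, -2.2, 0], [1.9, -1.5, 0]], angular=[[0, 0, 0], [0, 0, 0], [0, 0, 0], [0, 0, 0], [0, 0, 0], [0, 0, 0], [0, 0, 0], [0, 0, 0], [0, 0, 0], [0, 0, 0], [0, 0, 0], [0, 0, 0], [0, 0, 0], [0, 0, 0], [0, 0, 0]], force=15)

```text
clock: 2.7
position: [0.5379, -0.1083, 0.2511]
ee_rot: [-3.075, -0.637, -0.002]
force: [0.6, -0.6, 0.5]
width: 0.982
gripper_force: 0.0
```

Request:
carry_out(claw=[9, 9, 9, 9, 9, 9, 9, 9, 9, 9, 9], delta_pos=[[0, 0, 0], [0, 0, 0], [0, 0, 0], [0, 0, 0], [0, 0, 0], [0, 0, 0], [0, 0, 0], [0, 0, 0], [0, 0, 0], [0, 0, 0], [0, 0, 0]], angular=[[0, 0, -0.1], [0, 0, -0.13], [0, 0, -0.13], [0, 0, -0.13], [0, 0, -0.13], [0, 0, -0.13], [0, 0, -0.13], [0, 0, -0.13], [0, 0, -0.13], [0, 0, -0.09], [0, 0, 0]])

```text
clock: 3.8
position: [0.5365, -0.1118, 0.2509]
ee_rot: [2.147, 2.294, 0.0]
force: [0.3, -0.8, -0.3]
width: 0.984
gripper_force: 0.0
```

```bash
cat > m.py <<'E'
from h import *
from scipy.spatial.transform import Rotation as R
np.set_printoptions(precision=4,suppress=True)
s=arm.observe(); print(s["clock"],s["position"],s["joints"],s["width"],s["force"],s["gripper_force"])
M=R.from_rotvec(s["ee_rot"]).as_matrix(); print(M)
E
cat > w.py <<'E'
from m import *
import sys
w=arm.get_image("wrist"); save(w,sys.argv[1]); print(w["T"])
for l in("tube_cap","tube","vial_a"):
    for q in arm.trace(l,w)[:4]:
        ys,xs=np.where(q["region"]); print(l,round(q["conf"],2),xs.min(),xs.max(),ys.min(),ys.max(),np.array(q["centre"])*[560,420],plane(ray(w,q["centre"]),.11))
for q in arm.place_of("tube_cap",w): print(q["conf"],np.array(q["centre"])*[560,420],plane(ray(w,q["centre"]),.11))
E
python3 w.py wr1
```

```text
3.8 [ 0.5365 -0.1118  0.2509] [ 0.4517  0.3312 -0.4519  1.6987  0.1564  1.1474  0.0228] 0.9837451936947215 [ 0.3239 -0.8474 -0.2555] 0.0
[[-0.066   0.9978  0.0001]
 [ 0.9978  0.066   0.    ]
 [ 0.      0.0001 -1.    ]]
[[ 0.9978  0.0635  0.018   0.5317]
 [ 0.066  -0.9597 -0.2733 -0.0384]
 [-0.      0.2739 -0.9618  0.4099]
 [ 0.      0.      0.      1.    ]]
tube_cap 0.68 271 288 182 209 [282.128 196.686] [ 0.5391 -0.1082  0.11  ]
tube_cap 0.33 324 383 20 86 [352.688  52.794] [0.5889 0.0173 0.11  ]
tube 0.79 271 288 183 210 [281.904 198.492] [ 0.539 -0.11   0.11 ]
vial_a 0.88 274 287 317 345 [282.296 333.816] [ 0.5493 -0.2554  0.11  ]
vial_a 0.54 274 287 228 257 [277.872 242.004] [ 0.538  -0.1532  0.11  ]
vial_a 0.44 276 286 270 285 [280.    280.308] [ 0.5428 -0.1938  0.11  ]
vial_a 0.41 272 288 183 209 [282.688 198.114] [ 0.5397 -0.1096  0.11  ]
0.77 [283.416 196.602] [ 0.5402 -0.1081  0.11  ]
```

View pics/wr1.png

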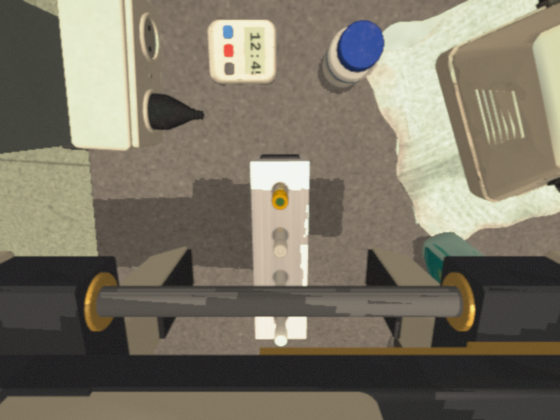

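The orange cap is at (280,199), in line with the block's centre (columns 251–309) and with the row upright in the picture, so the closing direction is right. I'll check the cap's position by three-view triangulation.

Run:
```python
from m import *
P=[arm.get_image(n) for n in("wrist","scene","side")]
top=[(280,202),(317,220.5),(288.2,193)]
r=[ray(p,np.array(c)/[560,420]) for p,c in zip(P,top)]
print("top pts",tri(r),tri([r[0],r[1]]),tri([r[0],r[2]]))
r=[]
for p in P:
    q=arm.place_of("tube_cap",p); print([(np.array(k["centre"])*[560,420],k["conf"]) for k in q])
for c in((285,30),(281,205),(201,155),(158,112)): print("w z0",plane(ray(P[0],np.array(c)/[560,420]),.0))
```

```text
4.05 [ 0.5367 -0.1125  0.2508] [ 0.4513  0.3316 -0.4502  1.6982  0.1562  1.1473  0.0206] 0.980696563476076 [0.0868 0.5361 0.2291] 0.0
[[-0.0625  0.998   0.0001]
 [ 0.998   0.0625 -0.0002]
 [-0.0002  0.0001 -1.    ]]
top pts (array([ 0.5372, -0.1116,  0.1181]), [np.float64(0.0005787674624499325), np.float64(0.0021519065080082157), np.float64(0.002598376878940087)]) (array([ 0.5378, -0.112 ,  0.12  ]), [np.float64(0.0005129526889454857), np.float64(0.0005129526889454428)]) (array([ 0.5365, -0.1129,  0.1152]), [np.float64(0.001093374526425943), np.float64(0.0010933745264258212)])
[(array([277.48, 197.4 ]), 0.76)]
[(array([316.288, 222.81 ]), 0.57)]
[(array([288.68 , 198.114]), 0.67), (array([287.392, 220.794]), 0.23)]
w z0 [0.5328 0.0551 0.    ]
w z0 [ 0.5412 -0.1455  0.    ]
w z0 [ 0.4394 -0.0885  0.    ]
w z0 [ 0.3888 -0.0412  0.    ]
```

The cap's top measures (0.537, -0.112, 0.119), which agrees with the text's 0.120. The TCP is above it, so I'll descend 16 cm and close.

Request:
carry_out(claw=[9, 9, 9, 9, 9, 9, 9, 9, 9, 9], delta_pos=[[0, 0, 2], [0, 0, 2], [0, 0, 2], [0, 0, 2], [0, 0, 2], [0, 0, 2], [0, 0, 2], [0, 0, 1], [0, 0, 1], [0, 0, 0]], angular=[[0, 0, 0], [0, 0, 0], [0, 0, 0], [0, 0, 0], [0, 0, 0], [0, 0, 0], [0, 0, 0], [0, 0, 0], [0, 0, 0], [0, 0, 0]], force=20)

```text
clock: 5.35
position: [0.5363, -0.1127, 0.0899]
ee_rot: [-2.149, -2.29, 0.001]
force: [-0.7, -0.1, 0.8]
width: 0.977
gripper_force: 0.0
```

Request:
carry_out(claw=[6, 4, 3, 2.4, 2, 1.6, 1.2, 1, 1, 1, 1, 1, 1], delta_pos=[[0, 0, 0], [0, 0, 0], [0, 0, 0], [0, 0, 0], [0, 0, 0], [0, 0, 0], [0, 0, 0], [0, 0, 0], [0, 0, 0], [0, 0, 0], [0, 0, 0], [0, 0, 0], [0, 0, 0]], angular=[[0, 0, 0], [0, 0, 0], [0, 0, 0], [0, 0, 0], [0, 0, 0], [0, 0, 0], [0, 0, 0], [0, 0, 0], [0, 0, 0], [0, 0, 0], [0, 0, 0], [0, 0, 0], [0, 0, 0]])

```text
clock: 6.65
position: [0.5368, -0.1127, 0.0907]
ee_rot: [2.149, 2.291, -0.0]
force: [0.7, 1.4, -0.2]
width: 0.169
gripper_force: 20.0
```

```bash
python3 w.py wr2
```

```text
6.65 [ 0.5368 -0.1127  0.0907] [ 0.4058  0.5025 -0.4053  1.8872  0.2667  0.8048 -0.0771] 0.16857027548596842 [ 0.6707  1.3634 -0.2059] 19.999972879886627
[[-0.0639  0.998  -0.    ]
 [ 0.998   0.0639 -0.    ]
 [-0.     -0.     -1.    ]]
[[ 0.998   0.0614  0.0173  0.5322]
 [ 0.0638 -0.9598 -0.2734 -0.0394]
 [-0.0002  0.2739 -0.9618  0.2497]
 [ 0.      0.      0.      1.    ]]
tube_cap 0.62 263 296 231 285 [283.304 261.492] [ 0.538  -0.1022  0.11  ]
tube 0.78 263 296 232 285 [281.512 263.298] [ 0.5373 -0.1031  0.11  ]
vial_a 0.64 271 291 317 346 [282.8   327.894] [ 0.5401 -0.1371  0.11  ]
0.58 [279.496 279.006] [ 0.5369 -0.1111  0.11  ]
```

The opening is 15.5 mm at 20 N, so the cap is held. Now I'll draw it straight up.

Request:
carry_out(claw=[1, 1, 1, 1, 1, 1, 1, 1, 1, 1, 1, 1, 1], delta_pos=[[0, 0, -0.5], [0, 0, -1], [0, 0, -1], [0, 0, -1], [0, 0, -1.5], [0, 0, -1.5], [0, 0, -1.5], [0, 0, -1.5], [0, 0, -2], [0, 0, -2], [0, 0, -2], [0, 0, -1.5], [0, 0, 0]], angular=[[0, 0, 0], [0, 0, 0], [0, 0, 0], [0, 0, 0], [0, 0, 0], [0, 0, 0], [0, 0, 0], [0, 0, 0], [0, 0, 0], [0, 0, 0], [0, 0, 0], [0, 0, 0], [0, 0, 0]], force=25)

```text
clock: 8.2
position: [0.538, -0.1127, 0.2636]
ee_rot: [2.147, 2.288, 0.004]
force: [1.0, -0.2, -0.1]
width: 0.17
gripper_force: 25.0
```

Run:
```python
from m import *
p=arm.get_image("scene"); d=arm.get_image("side")
cv2.imwrite("pics/lift.png",np.hstack([p["frame"][100:330,230:460],d["frame"][60:290,180:410]])[:,:,::-1])
```

```text
8.2 [ 0.538  -0.1127  0.2636] [ 0.455   0.3215 -0.4538  1.6796  0.1518  1.1707  0.0266] 0.16969893121966922 [ 1.0361 -0.161  -0.1249] 24.99996542930603
[[-0.0639  0.9979  0.0045]
 [ 0.998   0.0639 -0.0009]
 [-0.0012  0.0045 -1.    ]]
```

View pics/lift.png

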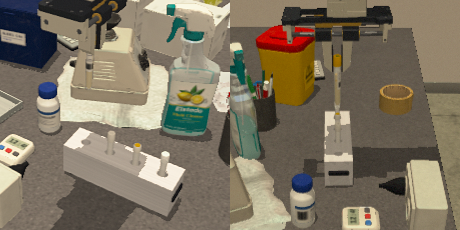

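The side view shows the tube hanging upright from the gripper, and the scene view shows all three vials and the bottle still standing. Next I'll carry it over the tray.

Request:
carry_out(claw=[1, 1, 1, 1, 1, 1, 1, 1, 1, 1, 1, 1, 1, 1, 1, 1], delta_pos=[[1, 0, 0], [2, 0, 0], [2.5, 0, 0], [2.5, 0, 0], [2.5, 0, 0], [2.5, 0, 0], [2.5, 0, 0], [2.5, 0, 0], [2.5, 0.1, 0], [2.5, 0.1, 0], [2.5, 0.1, 0], [2.5, 0, 0], [2.5, 0, 0], [2, 0, 0], [1.4, 0, 0], [0, 0, 0]], angular=[[0, 0, 0], [0, 0, 0], [0, 0, 0], [0, 0, 0], [0, 0, 0], [0, 0, 0], [0, 0, 0], [0, 0, 0], [0, 0, 0], [0, 0, 0], [0, 0, 0], [0, 0, 0], [0, 0, 0], [0, 0, 0], [0, 0, 0], [0, 0, 0]])

```text
clock: 9.9
position: [0.5169, 0.2282, 0.2601]
ee_rot: [-2.144, -2.294, 0.001]
force: [0.4, 0.0, 0.1]
width: 0.167
gripper_force: 25.0
```

Request:
carry_out(claw=[1, 1, 1, 1, 1, 1, 1, 1, 1, 1, 1, 1, 1, 1], delta_pos=[[0, 0, 0], [0, 0, 0], [0, 0, 0], [0, 0, 0], [0, 0, 0], [0, 0, 0], [0, 0, 0], [0, 0, 0], [0, 0, 0], [0, 0, 0], [0, 0, 0], [0, 0, 0], [0, 0, 0], [0, 0, 0]], angular=[[0, 0, -0.08], [0, 0, -0.09], [0, 0, -0.08], [0, 0, -0.08], [-0.05, 0, 0], [-0.09, 0, 0], [-0.09, 0, 0], [-0.09, 0, 0], [-0.09, 0, 0], [-0.09, 0, 0], [-0.09, 0, 0], [-0.09, 0, 0], [-0.08, 0, 0], [0, 0, 0]])

```text
clock: 11.3
position: [0.5219, 0.2191, 0.2608]
ee_rot: [1.466, 2.178, 0.788]
force: [0.6, 0.2, -0.1]
width: 0.163
gripper_force: 25.0
```

Run:
```python
from m import *
print("tilt",np.degrees(np.arccos(-M[2,2])),"mid",s["position"]+.0235*M[:,2],"foot",s["position"]+.076*M[:,2])
P=[arm.get_image(n) for n in("scene","side")]
for l in("tray_middle","tube_mid","tube_cap","tube_foot"):
    q=[arm.place_of(l,p) for p in P]; print(l,[[(np.round(np.array(k["centre"])*[560,420]),round(k["conf"],2)) for k in a] for a in q])
    if all(q): print(tri([ray(p,a[0]["centre"]) for p,a in zip(P,q)]))
cv2.imwrite("pics/tilt.png",np.hstack([P[0]["frame"][60:360,80:460],P[1]["frame"][120:420,150:560]])[:,:,::-1])
```

```text
11.3 [0.5219 0.2191 0.2608] [-0.0564  0.0462 -0.5342  2.2632  0.8535  0.2184 -0.9777] 0.16301432216806716 [ 0.6095  0.2123 -0.0526] 25.000626146793365
[[-0.3717  0.7041  0.6051]
 [ 0.9282  0.2922  0.2303]
 [-0.0147  0.6472 -0.7622]]
tilt 40.3458904156685 mid [0.5361 0.2245 0.2429] foot [0.5679 0.2366 0.2028]
tray_middle [[(array([194., 205.]), 0.69), (array([169.,  97.]), 0.55)], [(array([279., 366.]), 0.65)]]
(array([0.5365, 0.2249, 0.0028]), [np.float64(0.004470278177930471), np.float64(0.004470278177930525)])
tube_mid [[(array([180., 108.]), 0.52)], [(array([276., 251.]), 0.87), (array([278., 369.]), 0.21)]]
(array([0.5352, 0.2214, 0.2431]), [np.float64(0.004546016895956796), np.float64(0.0045460168959567514)])
tube_cap [[(array([171.,  97.]), 0.45)], [(array([293., 232.]), 0.79)]]
(array([0.5138, 0.2174, 0.2738]), [np.float64(0.005070912042648948), np.float64(0.005070912042648797)])
tube_foot [[(array([183., 122.]), 0.66)], [(array([249., 282.]), 0.64)]]
(array([0.5643, 0.2423, 0.199 ]), [np.float64(0.0030354572479586368), np.float64(0.003035457247958591)])
```

View pics/tilt.png

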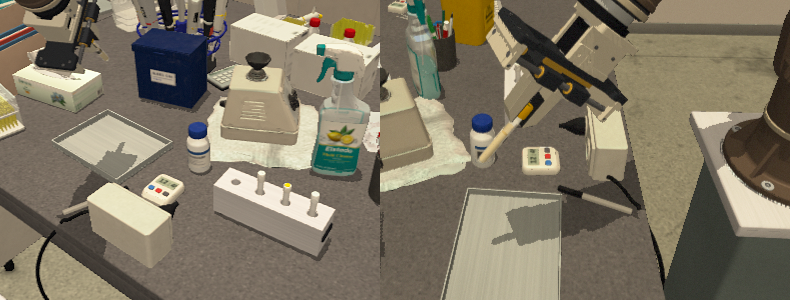

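The tube leans cap-up over the tray, clear of everything; the vials and bottle are standing. I'll let it settle.

Request:
carry_out(claw=[1, 1, 1, 1, 1, 1, 1, 1, 1, 1], delta_pos=[[0, 0, 0], [0, 0, 0], [0, 0, 0], [0, 0, 0], [0, 0, 0], [0, 0, 0], [0, 0, 0], [0, 0, 0], [0, 0, 0], [0, 0, 0]], angular=[[0, 0, 0], [0, 0, 0], [0, 0, 0], [0, 0, 0], [0, 0, 0], [0, 0, 0], [0, 0, 0], [0, 0, 0], [0, 0, 0], [0, 0, 0]])

```text
clock: 12.8
position: [0.5227, 0.2212, 0.2617]
ee_rot: [1.466, 2.179, 0.791]
force: [0.6, 0.2, 0.3]
width: 0.169
gripper_force: 25.0
```

Run:
```python
from m import *
print("tilt",np.degrees(np.arccos(-M[2,2])),"mid",s["position"]+.0235*M[:,2],s["dq"])
P=[arm.get_image(n) for n in("scene","side")]
X={}
for l in("tube_mid","tube_cap","tube_foot"):
    q=[arm.place_of(l,p) for p in P]
    if all(q): X[l]=tri([ray(p,a[0]["centre"]) for p,a in zip(P,q)]); print(l,X[l])
```

```text
12.8 [0.5227 0.2212 0.2617] [-0.0558  0.0476 -0.5367  2.2596  0.8472  0.2187 -0.9728] 0.16875501559732392 [0.5673 0.1713 0.3465] 24.99997079372406
[[-0.3727  0.7038  0.6048]
 [ 0.9279  0.2912  0.233 ]
 [-0.0121  0.648  -0.7615]]
tilt 40.39921613488714 mid [0.5369 0.2267 0.2438] [-0.0013 -0.0015 -0.0014 -0.0003  0.0001 -0.0016  0.0001]
tube_mid (array([0.5332, 0.2314, 0.244 ]), [np.float64(0.0010980447916559967), np.float64(0.0010980447916557874)])
tube_cap (array([0.5146, 0.2194, 0.2765]), [np.float64(0.004987060063747344), np.float64(0.004987060063747292)])
tube_foot (array([0.5703, 0.2433, 0.2015]), [np.float64(0.0003174795173953195), np.float64(0.0003174795173954845)])
```

Still, leaning 40°, mid within 1 cm of the tray's middle, foot at 0.20 m: all within limits.

```bash
python3 -c "
from cell import arm
print(arm.sign_off())"
```

```text
the job is handed in; nothing more can be done
None
```

I drew the tube straight up out of its well and handed the job in with it held still over the tray's middle, leaning about 40° cap-up with its foot about 0.20 m above the bench; grip peaked at 25 N, the last look showed the vials and bottle standing, and no verdict was returned.

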